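# Clamp the egg holder with the reversible ratchet clamp

## Robot

A 7-joint arm with a two-finger parallel gripper is mounted at the origin on the work surface. World frame = base frame: x ahead of the robot, y to its left, z up, the work surface at z = 0. Lengths are in m, angles in rad, forces in N, time in s.
With the tool pointing down it reaches from about 0.4 to 0.85 m from the base axis. Payload 10.4 kg.
Tool frame: the origin (TCP) lies midway between the tips of the shut fingers; the grasp point (between the pads) lies 19 mm behind it (manip.hold_point_z is the distance from the TCP to the grasp point, in m); z points along the fingers, y is the line along which they close (so a half turn about z gives the same grasp; the last joint's range is limited). The gripper opens to 85 mm and grips with 20 to 120 N. Pads are 22 mm wide; open, the fingers measure 114 mm over their backs; the gripper's body (76 mm by 85 mm) begins 54 mm behind the grasp point. The pads swing forward as they close: fully open they stand 13 mm farther back than shut.
Start: joints at [-1.175, 0.332, -0.065, 1.46, 0.022, 1.35, -0.088], TCP at [0.254, 0.571, 0.231] pointing down, gripper open.
Joint ranges: [-2.6, 2.6], [-0.5, 2.12], [-1.47, 1.34], [0.16, 2.42], [-1.27, 4.41], [0.06, 2.06], [-2.6, 2.6]. Speed limits (rad/s): [2.22, 2.22, 2.79, 2.79, 3.14, 3.14, 3.14].

## Interface

Orientations are given as a unit quaternion [x, y, z, w].
In Python, from workcell import manip, eyes, job gives the robot as it stands.
- The arm moves only by the shell command python3 -m crank 'ROWS' [FORCE]. ROWS is JSON, a list that holds one entry, the list of rows, each a list of 7 numbers: the finger opening in cm, from 0 to 8.54, then the shift along the world's x, y, z in cm, then the turn, a rotation vector about the world's x, y, z in degrees. In form: [[[hand, x, y, z, ax, ay, az], ...]]. A call has 1 to 20 rows; each row shifts and turns the commanded pose from where the row before left it; what a row does not reach is not made up. A row lasts 1/8 s, in which the tool goes at most 62.5 mm and 10.7 degrees, less where a joint would pass 70% of its speed; a pose out of reach is approached as far as the arm can. A call with a gripper value outside its range is refused whole. The fingers move at their own pace and stop on an object; FORCE is the grip in N (left out, the last holds). Time passes only in rows, so rows that do not move let the fingers close. It gives the time, the measured TCP pose, the force, the opening and the grip force at its end, in the units of the state.
- manip.get_obs(): the state, without advancing time (a new reading comes with each control period).
- eyes.camera(name): name is "side" or "top" or "wrist"; returns (picture, depth): 384x512x3 uint8, red, green, blue; 384x512 float32, m along the optical axis (not along the pixel's ray), 0 where there is no reading.
- eyes.camera_params(name): a dict with "fx", "fy", "cx", "cy" (pixels), "dist" ([k1, k2, p1, p2, k3] as OpenCV has them; the pictures are not rectified), "world_from_camera" (4x4, takes a point from camera to world coordinates); the wrist camera has in their place "hand_eye" (4x4, takes a point from camera to tool coordinates, whose origin is the TCP and whose axes are the flange's). Camera axes: x right, y down, z forward; pixel columns grow to the right and rows downward; lengths in m; the calibration is good to about 2 mm. A picture is of the moment at which its call begins: read the wrist's pose just before it. camera_params takes no time and is no camera call.
- job.hand_in(): hands the job in; it is judged then, once.
The state is a dict: "clock": time; "joint_pos": joint angles; "joint_velocities": joint speeds; "tau": joint torques, N m; "position": TCP position; "ee_rot": TCP orientation; "ft_force": force on the tool from outside, world axes, zero at the start; "torque": the same for the moment, N m; "grip_width": opening from 0.0 (shut) to 1.0 (fully open); "grasp_force": force on a finger pad.
Only numpy, scipy, OpenCV 4.12 (cv2) and the standard library are available. Lean on these libraries where they do the work, as an engineer would, in place of code of your own. Each camera call takes 0.05 s, during which the arm holds its last target. There are 200 camera calls.

## Task

The bench clamp's ratchet is set to loosen. Flip its small pawl lever fully over to the other side, then swing the ratchet handle back and forth by its upright black grip until the sliding jaw has pushed the wooden egg holder against the fence and holds it snugly, with roughly 35 N: stop as soon as you feel it grip, because 60 N or more could damage it. Work the jaw only through the handle, do not touch jaw, holder or egg, leave everything else on the table where it is and let go at the end.

Things in the scene. Friction and masses are not known exactly. Their poses are not given: they have to be found in the camera images.
- clamp: Grey cast bench clamp fixed to the table; base plate 215 x 270 x 12 mm. Origin at table height under the vertical ratchet axis; x points from the handle side to the holder side, y is the closing direction of the jaw, z up. A dark toothed wheel (80 mm across, 16 rounded teeth, 34 to 48 mm high) turns on the axis and drives the jaw by rack and pinion, 24 mm of jaw travel per rad.
- handle (a joint): Swing angle (rad) of the flat steel handle about the ratchet axis, stops at -0.55 and 0.55. At 0 it points along the clamp's -x; positive is counter-clockwise from above (grip moves to the clamp's -y). Bar 22 mm wide, top 60 mm high. When set to tighten, positive swings close the jaw, negative ones click back; up to 0.45 rad of a tightening swing can be lost before a tooth catches.
- handle_post (a point): Centre of the top of the handle's upright round black grip: 24 mm in diameter, from 60 to 126 mm above the table, 170 mm from the ratchet axis. At the grip, swinging the handle alone takes about 2 N, clicking back 2 to 4 N, turning the wheel too about 3 to 5 N, and each 10 N of squeeze on the holder adds about 1.4 N (35 N: some 7 to 9 N in all). Friction keeps the clamp from springing back.
- selector (a joint): Angle (rad) of the small pawl lever on top of the handle bar, relative to the handle; stops at -0.5 and 0.5, stays where left. Starts near -0.5 (loosen); near 0.5 is tighten. Positive is counter-clockwise from above. It pivots 56 mm from the ratchet axis on the handle's centre line and points outward. Pushing its tab takes 2 to 3 N; at the end of its travel the whole handle moves along (4 to 8 N).
- tab_top (a point): Centre of the top of the lever's upright tab: dark steel plate 14 mm along the lever, 10 mm across, from 63 to 93 mm above the table, 45 mm from the lever's pivot. To set tighten it is pushed counter-clockwise about the ratchet axis (to the clamp's -y when the handle is at 0) by about 43 mm.
- tab: The same tab as a solid; its origin is at table height under it.
- jaw: Sliding jaw, grey block 78 mm wide and 62 mm high with a sprung rubber face plate that gives 1 mm per 20 N and bottoms after 6 mm. Its frame coincides with the clamp's at the start and moves along the clamp's y as it closes; the rubber face lies at y = -50 mm, x from 63 to 137 mm of its frame.
- holder: Wooden block 62 x 50 x 40 mm (x, y, z of its frame) with a white egg in it, 99 mm high over all, about 0.35 kg, loose on the clamp's base plate between jaw and fence. Origin: centre of its underside. The fence, a fixed grey block 88 mm wide with a cork face, stands 2 to 12 mm beyond it in the clamp's +y; its place differs from time to time. Closing takes 28 to 48 mm of jaw travel.
- eggcup: Bystander: small white cup, 48 mm across, 45 mm high. Origin under its centre.
- engraver: Bystander: grey engraving pen, 22 mm thick, 140 mm long, lying by the handle.
- palette: Bystander: flat white paint palette, 150 x 100 x 10 mm.
- egg_tray: Bystander: grey pulp tray with white eggs, 150 x 200 x 60 mm.
- jar: Bystander: glass jar, 60 mm across, 85 mm high.
- tub: Bystander: white plastic tub, 100 x 70 x 45 mm.
- screwdriver: Bystander: screwdriver lying on the table.
Not all that is in view belongs to the job. Leave any orange or yellow look-alike of the holder alone.

How it is judged:
On the way, in this order (a step that is already met when the one before it is completed fails the run):
1. the pawl lever is flipped to tighten (value of joint selector above 0.35 rad), for 0.1 s.
2. the jaw squeezes the holder against the fence with more than 15 N (contact force between jaw and holder above 15 N), for 0.1 s.
At the end, for the whole second after the job is handed in: The pawl lever stands at tighten (above 0.3 rad), the released clamp still holds the upright holder (tilt under 0.06 rad, at rest) with more than 6 N (value of joint selector above 0.3 rad and contact force between jaw and holder above 6 N and linear speed of holder below 0.01 m/s and angle between holder's own z axis and vertical below 0.06 rad); the robot touches nothing.
It fails at once if the holder is squeezed with more than 65 N (contact force between jaw and holder above 65 N).
It fails at once if the pawl lever's tab is pushed with more than 25 N (contact force between tab and anything else above 25 N).
It fails at once if the robot touches the jaw or the holder (contact force between any of the fingers, the arm and jaw above 1 N or contact force between any of the fingers, the arm and holder above 1 N).
It fails at once if a bystander is moved by more than 15 mm (distance of any of eggcup, engraver, palette, egg_tray, jar, tub, screwdriver from where it was at the start of the episode above 0.015 m).
It also fails if it takes over 72 s, if anything falls off the work surface, if the arm or the gripper's body presses on something with over 40 N, if the wrist force passes 120 N, or if a joint passes its speed limit or range.

## Working session

There is one attempt and no reset: what is moved stays moved. The work goes in short steps, Python scripts to look and compute and a shell command to move; the robot and the scene stay as the last step left them, time stands still between calls to the robot, and variables do not carry over. Pictures are saved under pics/ and viewed, at most 12 in all, crops included, and the job is handed in when it is done.

```bash
mkdir -p pics; ls
python3 - <<'E'
from workcell import manip, eyes, job
import cv2,numpy as np
o=manip.get_obs(); print(o['clock'],o['position'],o['ee_rot'],o['ft_force'],manip.hold_point_z)
for n in ['top','side']:
    p,d=eyes.camera(n); np.savez('pics/%s0.npz'%n,p=p,d=d); cv2.imwrite('pics/%s0.png'%n,p[:,:,::-1])
    k=eyes.camera_params(n); print(n,k)
E
```

```text
pics
0.0 [0.25398218 0.57064148 0.23050483] [ 2.07853066e-01  9.78159784e-01 -7.19951510e-04 -1.43991035e-04] [0.47961692 0.95777081 0.84461672] 0.0187
top {'fx': 441.98439830740176, 'fy': 441.98439830740176, 'cx': 259.3286885234655, 'cy': 187.8251759244078, 'dist': array([-0.01388955,  0.        ,  0.        ,  0.        ,  0.        ]), 'world_from_camera': array([[ 0.01927493, -0.98401464,  0.17704144,  0.31748316],
       [-0.99977699, -0.01744153,  0.01190634, -0.01306268],
       [-0.00862814, -0.17723145, -0.98413138,  1.43551611],
       [ 0.        ,  0.        ,  0.        ,  1.        ]])}
side {'fx': 498.6616500305352, 'fy': 498.6616500305352, 'cx': 260.03185157357495, 'cy': 190.84660607843992, 'dist': array([-0.03834501,  0.        ,  0.        ,  0.        ,  0.        ]), 'world_from_camera': array([[-0.98414988, -0.12254457,  0.12818673,  0.33465321],
       [-0.17725278,  0.70223425, -0.68952774,  1.32210402],
       [-0.00551923, -0.7013201 , -0.71282512,  1.49334076],
       [ 0.        ,  0.        ,  0.        ,  1.        ]])}
```

View pics/top0.png

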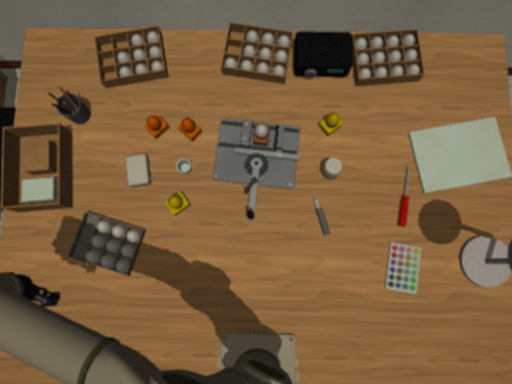

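View pics/side0.png

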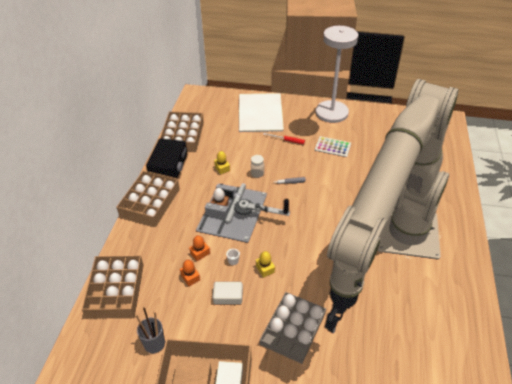

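The top view shows the clamp at about (257,155), its handle pointing towards the robot and the grip near (250,212). The jar is at (331,168) and the pen at (321,215). I'll zoom in.

Run:
```python
import cv2,numpy as np
t=np.load('pics/top0.npz');s=np.load('pics/side0.npz')
a=cv2.resize(t['p'][110:230,200:350],None,fx=5,fy=5,interpolation=cv2.INTER_CUBIC)
cv2.imwrite('pics/c1.png',a[:,:,::-1])
b=cv2.resize(s['p'][170:250,190:310],None,fx=6,fy=6,interpolation=cv2.INTER_CUBIC)
cv2.imwrite('pics/c2.png',b[:,:,::-1])
```

```text
(no output)
```

View pics/c1.png

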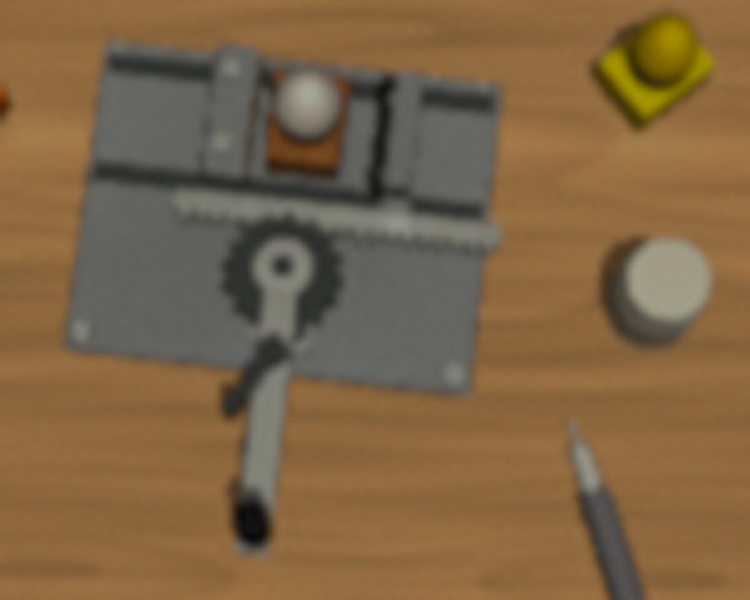

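View pics/c2.png

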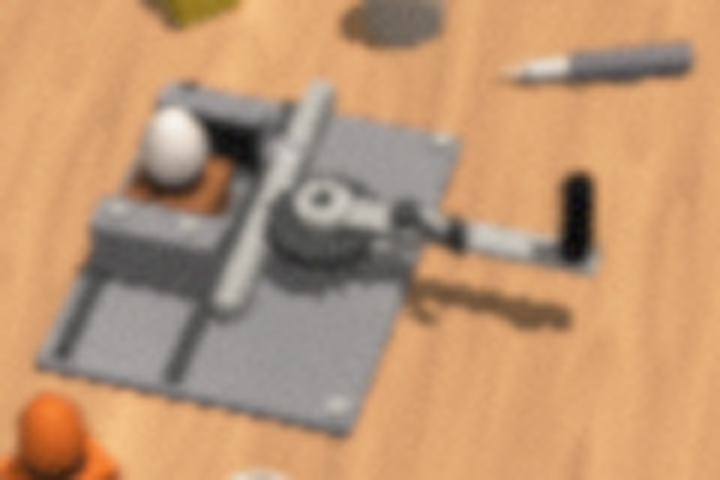

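```bash
cat > h.py <<'E'
import cv2,numpy as np
from workcell import eyes
def ray(n,px,z):
    k=eyes.camera_params(n);K=np.array([[k['fx'],0,k['cx']],[0,k['fy'],k['cy']],[0,0,1]])
    u=cv2.undistortPoints(np.array([[px]],float),K,k['dist'])[0,0];T=k['world_from_camera']
    d=T[:3,:3]@[u[0],u[1],1];o=T[:3,3];return o+d*(z-o[2])/d[2]
E
python3 - <<'E'
from h import *
c=lambda x,y:(200+x/5-.4,110+y/5-.4)
s=lambda x,y:(190+x/6-.4,170+y/6-.4)
for n,p,z in [('hub',c(283,266),.062),('grip',c(251,525),.126),('tab',c(230,407),.093),('A',c(108,42),.012),('B',c(500,82),.012),('C',c(470,393),.012),('D',c(65,348),.012),('jar',c(668,278),.085),('pentip',c(570,422),.01),('pen',c(625,600),.02)]: print(n,ray('top',p,z).round(4))
for n,p,z in [('hub',s(322,201),.062),('grip',s(578,178),.126),('tab',s(458,222),.093),('tab2',s(405,208),.06)]: print(n,ray('side',p,z).round(4))
E
```

```text
hub [0.6455 0.0151 0.062 ]
grip [0.4715 0.0296 0.126 ]
tab [0.5483 0.0453 0.093 ]
A [0.8105 0.1374 0.012 ]
B [ 0.7867 -0.1269  0.012 ]
C [ 0.5743 -0.1079  0.012 ]
D [0.5997 0.1583 0.012 ]
jar [ 0.6365 -0.2266  0.085 ]
pentip [ 0.5566 -0.1735  0.01  ]
pen [ 0.4401 -0.2072  0.02  ]
hub [0.645  0.0154 0.062 ]
grip [0.4761 0.0266 0.126 ]
tab [0.5493 0.0468 0.093 ]
tab2 [0.5906 0.0104 0.06  ]
```

Both cameras agree on the ratchet axis (0.645, 0.015), grip (0.474, 0.028) and tab (0.549, 0.046). The clamp's yaw is about -0.092 rad. Next I move the shut fingers beside the tab, on its +y side.

```bash
python3 -m crank '[[[0,2.44,-4.0,0,0,0,1.56],[0,2.44,-4.0,0,0,0,1.56],[0,2.44,-4.0,0,0,0,1.56],[0,2.44,-4.0,0,0,0,1.56],[0,2.44,-4.0,0,0,0,1.56],[0,2.44,-4.0,0,0,0,1.56],[0,2.44,-4.0,0,0,0,1.56],[0,2.44,-4.0,0,0,0,1.56],[0,2.44,-4.0,0,0,0,1.56],[0,2.44,-4.0,0,0,0,1.56],[0,2.44,-4.0,0,0,0,1.56],[0,2.44,-4.0,0,0,0,1.56],[0,0,0,0,0,0,0],[0,0,0,0,0,0,0]]]' 20
```

```text
clock: 1.85
position: [0.5465, 0.0916, 0.231]
ee_rot: [0.046, 0.999, 0.0, -0.0]
ft_force: [-0.5, 0.2, -0.3]
grip_width: -0.0
grasp_force: 0.0
```

```bash
python3 -m crank '[[[0,0,0,-4,0,0,0],[0,0,0,-4,0,0,0],[0,0,0,-4,0,0,0],[0,0,0,-2.4,0,0,0],[0,0,0,-1,0,0,0],[0,0,0,0,0,0,0],[0,0,0,0,0,0,0]]]'
python3 - <<'E'
from h import *
a=[]
for n,r in [('top',(150,225,210,290)),('wrist',(0,384,0,512))]:
    p,d=eyes.camera(n); q=p[r[0]:r[1],r[2]:r[3]]; a.append(cv2.resize(q,(390,366)))
cv2.imwrite('pics/pre.png',np.hstack(a)[:,:,::-1])
E
```

```text
clock: 2.72
position: [0.5476, 0.0915, 0.0785]
ee_rot: [0.046, 0.999, 0.0, 0.001]
ft_force: [0.6, -0.8, 0.3]
grip_width: 0.002
grasp_force: 0.0
```

View pics/pre.png

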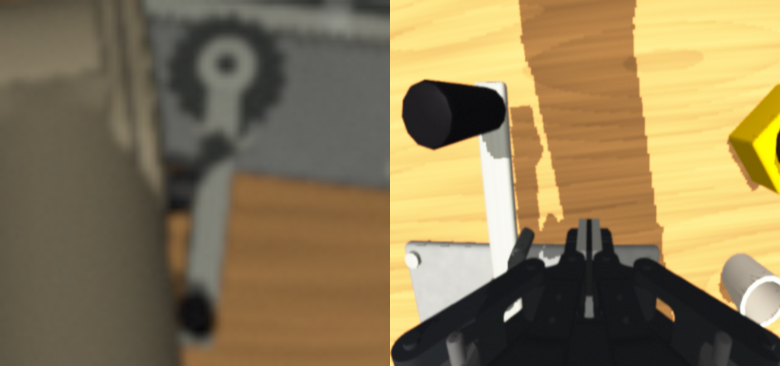

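The picture shows the fingers at tab height, clear of the lever, and on its +y side. Now I push towards -y.

```bash
for i in 1; do python3 -m crank '[[[0,0,-0.7,0,0,0,0],[0,0,-0.7,0,0,0,0],[0,0,-0.5,0,0,0,0],[0,0,-0.5,0,0,0,0]]]'; done; python3 -m crank '[[[0,0,-0.5,0,0,0,0],[0,0,-0.5,0,0,0,0],[0,0,-0.5,0,0,0,0]]]'; python3 -m crank '[[[0,0,-0.5,0,0,0,0],[0,0,-0.5,0,0,0,0],[0,0,-0.5,0,0,0,0]]]'
```

```text
clock: 3.32
position: [0.547, 0.0665, 0.0774]
ee_rot: [0.046, 0.999, 0.0, 0.0]
ft_force: [-1.2, -0.2, 0.6]
grip_width: -0.001
grasp_force: 0.0
clock: 3.7
position: [0.5468, 0.052, 0.0773]
ee_rot: [0.046, 0.999, 0.0, -0.0]
ft_force: [-1.4, 3.9, 0.4]
grip_width: -0.0
grasp_force: 1.1
clock: 4.08
position: [0.547, 0.0367, 0.0774]
ee_rot: [0.046, 0.999, 0.0, -0.0]
ft_force: [-1.9, 2.5, -0.8]
grip_width: 0.004
grasp_force: 1.1
```

```bash
python3 -m crank '[[[0,0,-0.5,0,0,0,0],[0,0,-0.5,0,0,0,0]]]';python3 -m crank '[[[0,0,-0.4,0,0,0,0]]]';python3 -m crank '[[[0,0,-0.4,0,0,0,0]]]';python3 -m crank '[[[0,0,-0.4,0,0,0,0]]]';python3 -m crank '[[[0,0,-0.4,0,0,0,0]]]'
```

```text
clock: 4.32
position: [0.5472, 0.0267, 0.0774]
ee_rot: [0.046, 0.999, 0.0, 0.0]
ft_force: [0.7, 2.9, -1.3]
grip_width: -0.001
grasp_force: 1.5
clock: 4.45
position: [0.5476, 0.0228, 0.0776]
ee_rot: [0.046, 0.999, 0.0, 0.001]
ft_force: [2.5, 3.2, -1.7]
grip_width: 0.0
grasp_force: 1.9
clock: 4.58
position: [0.5476, 0.0191, 0.0776]
ee_rot: [0.046, 0.999, 0.0, 0.001]
ft_force: [2.7, 3.2, -0.8]
grip_width: 0.002
grasp_force: 1.9
clock: 4.7
position: [0.5469, 0.0149, 0.0774]
ee_rot: [0.046, 0.999, 0.0, -0.0]
ft_force: [0.0, 3.5, 1.3]
grip_width: 0.002
grasp_force: 1.4
clock: 4.82
position: [0.5468, 0.0108, 0.0773]
ee_rot: [0.046, 0.999, 0.0, -0.0]
ft_force: [0.4, 3.4, 0.4]
grip_width: -0.002
grasp_force: 1.3
```

```bash
python3 -m crank '[[[0,0,-0.4,0,0,0,0]]]' | grep -E "posi|ft";python3 -m crank '[[[0,0,-0.4,0,0,0,0]]]'| grep -E "posi|ft";python3 -m crank '[[[0,0,-0.4,0,0,0,0]]]'| grep -E "posi|ft";python3 -m crank '[[[0,0,-0.4,0,0,0,0]]]'| grep -E "posi|ft"
python3 - <<'E'
from h import *
a=[]
for n,r in [('top',(150,225,210,290)),('side',(180,230,220,300))]:
    p,d=eyes.camera(n); q=p[r[0]:r[1],r[2]:r[3]]; a.append(cv2.resize(q,None,fx=390/q.shape[1],fy=390/q.shape[1],interpolation=cv2.INTER_CUBIC)); a[-1]=cv2.copyMakeBorder(a[-1],0,400-a[-1].shape[0],0,0,cv2.BORDER_CONSTANT)
cv2.imwrite('pics/push.png',np.hstack(a)[:,:,::-1])
E
```

```text
position: [0.5468, 0.0067, 0.0772]
ft_force: [0.0, 4.0, 0.2]
position: [0.5468, 0.0027, 0.0773]
ft_force: [0.4, 3.9, -0.2]
position: [0.5468, -0.0012, 0.0773]
ft_force: [-0.2, 3.3, 0.3]
position: [0.5468, -0.0052, 0.0773]
ft_force: [-0.1, 3.4, 0.2]
```

View pics/push.png

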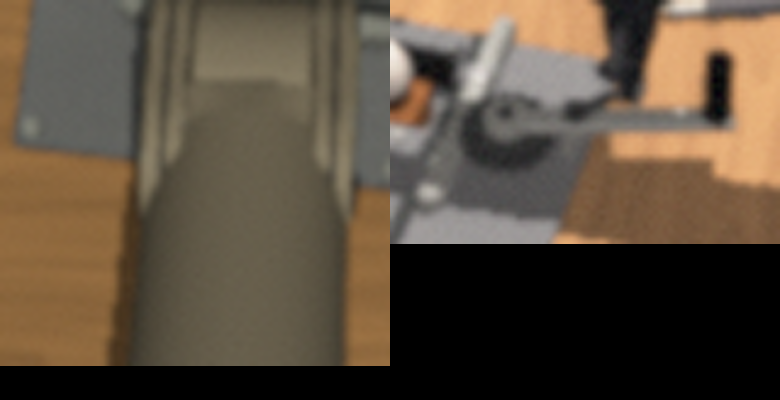

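The side view shows the lever now on the far (-y) side of the bar. I back off a little, lift away and locate the grip by its black colour.

```bash
python3 -m crank '[[[0,0,2,0,0,0,0],[3.8,0,2,5,0,0,0],[3.8,-2,2,5,0,0,0],[3.8,-3,5,2,0,0,0],[3.8,-3,4,0,0,0,0]]]'
cat > look.py <<'E'
from h import *
import sys
from workcell import manip
def grip(n):
    p,d=eyes.camera(n)
    r={'top':(165,235,215,290),'side':(185,240,240,310)}[n]
    q=p[r[0]:r[1],r[2]:r[3]]
    m=(q.max(2)<38).astype(np.uint8)
    k,l,s,c=cv2.connectedComponentsWithStats(m)
    return p,[(s[i].tolist(),(c[i]+[r[2],r[0]]).round(1).tolist()) for i in range(1,k) if s[i][4]>8]
if __name__=='__main__':
    print(manip.get_obs()['position'].round(4))
    o=[]
    for n in ('top','side'):
        p,g=grip(n)
        for s,c in g: print(n,s,c,ray(n,c,.126 if n=='top' else .093).round(4))
        r={'top':(110,230,205,305),'side':(175,255,195,305)}[n]
        q=p[r[0]:r[1],r[2]:r[3]];q=cv2.resize(q,None,fx=395/q.shape[1],fy=395/q.shape[1],interpolation=cv2.INTER_CUBIC)
        o.append(cv2.copyMakeBorder(q,0,480-q.shape[0],0,0,cv2.BORDER_CONSTANT))
    cv2.imwrite(sys.argv[1],np.hstack(o)[:,:,::-1])
E
python3 look.py pics/l1.png
```

```text
clock: 6.05
position: [0.4671, 0.1462, 0.1994]
ee_rot: [0.046, 0.999, 0.001, 0.002]
ft_force: [0.9, 0.4, -0.5]
grip_width: 0.447
grasp_force: 0.0
[0.4671 0.1462 0.1994]
top [2, 42, 11, 10, 70] [222.6, 211.4] [0.4796 0.111  0.126 ]
top [47, 45, 6, 8, 38] [264.3, 213.5] [ 0.4756 -0.0135  0.126 ]
side [38, 0, 19, 30, 202] [286.3, 194.0] [ 0.4821 -0.0331  0.093 ]
```

View pics/l1.png

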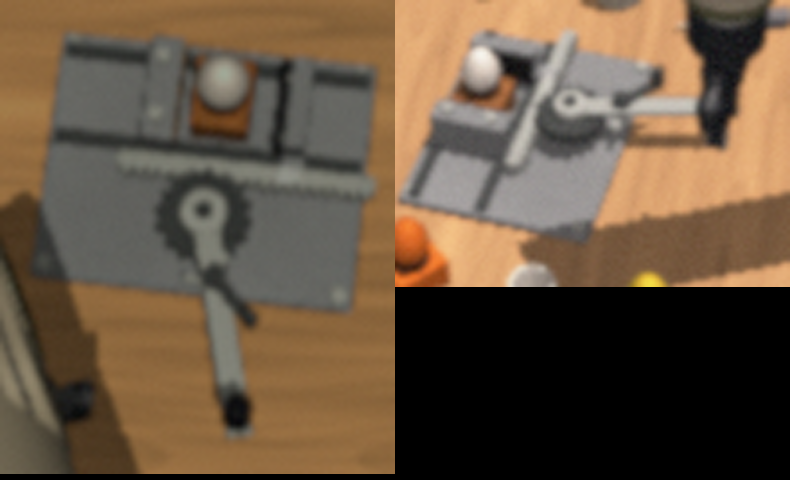

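The lever has flipped: the tab is counter-clockwise of the bar, about +0.45 rad. The grip is at (0.476, -0.0135), so the handle is at about +0.26. I'll straddle the grip.

```bash
python3 -m crank '[[[4.6,0.3,-5,0,0,0,5],[4.6,0.3,-5,0,0,0,5],[4.6,0.3,-4,0,0,0,5],[4.6,0,-2,0,0,0,0],[4.6,0,0,-3,0,0,0],[4.6,0,0,-3,0,0,0],[4.6,0,0,-2,0,0,0],[4.6,0,0,0,0,0,0]]]'
python3 - <<'E'
from h import *
p,d=eyes.camera('wrist'); cv2.imwrite('pics/w2.png',p[:,:,::-1])
E
```

```text
clock: 7.15
position: [0.475, -0.0162, 0.1162]
ee_rot: [-0.084, 0.996, -0.001, -0.001]
ft_force: [-0.6, -0.4, 0.8]
grip_width: 0.534
grasp_force: 0.0
```

View pics/w2.png

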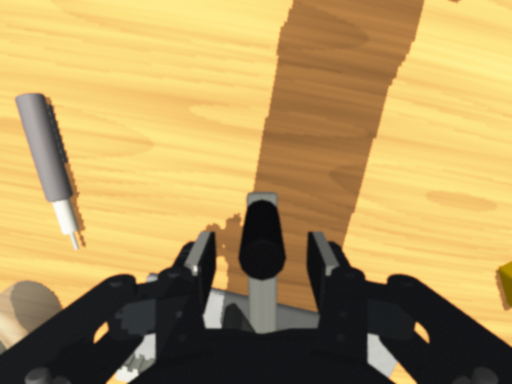

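The grip is centred between the pads, at column 262. I go down, narrow the fingers and click back.

```bash
python3 -m crank '[[[4.6,0,0,-2,0,0,0],[3.1,0,0,-1.3,0,0,0],[3.1,0,0,0,0,0,0],[3.1,0,0,0,0,0,0]]]'; python3 -m crank '[[[3.1,-0.2,1.69,0,0,0,-5.73],[3.1,-0.03,1.7,0,0,0,-5.73],[3.1,0.14,1.69,0,0,0,-5.73]]]'; python3 -m crank '[[[3.1,0.30,1.67,0,0,0,-5.73],[3.1,0.47,1.63,0,0,0,-5.73],[3.1,0.63,1.58,0,0,0,-5.73]]]';python3 -m crank '[[[3.1,0.79,1.51,0,0,0,-5.73],[3.1,0.45,0.72,0,0,0,-2.8],[3.1,0,0,0,0,0,0]]]'
```

```text
clock: 7.7
position: [0.4764, -0.0151, 0.0851]
ee_rot: [-0.085, 0.996, 0.0, 0.0]
ft_force: [0.8, -0.5, 0.0]
grip_width: 0.363
grasp_force: 0.0
clock: 8.07
position: [0.4754, 0.0358, 0.0851]
ee_rot: [0.067, 0.998, -0.0, 0.0]
ft_force: [1.7, -2.1, -1.1]
grip_width: 0.368
grasp_force: 0.9
clock: 8.45
position: [0.4893, 0.0848, 0.0851]
ee_rot: [0.215, 0.977, 0.0, 0.0]
ft_force: [0.7, -2.1, -0.9]
grip_width: 0.365
grasp_force: 1.0
clock: 8.82
position: [0.5019, 0.1075, 0.0849]
ee_rot: [0.285, 0.959, 0.0, 0.0]
ft_force: [-0.5, -0.4, 0.1]
grip_width: 0.359
grasp_force: 0.0
```

```bash
python3 -m crank '[[[3.1,-0.87,-1.46,0,0,0,5.73],[3.1,-0.72,-1.54,0,0,0,5.73],[3.1,-0.57,-1.60,0,0,0,5.73]]]' | grep -E "posi|ft"; python3 -m crank '[[[3.1,-0.40,-1.65,0,0,0,5.73],[3.1,-0.24,-1.68,0,0,0,5.73]]]'| grep -E "posi|ft";python3 -m crank '[[[3.1,-0.07,-1.7,0,0,0,5.73],[3.1,0.1,-1.7,0,0,0,5.73]]]'| grep -E "posi|ft"; python3 -m crank '[[[3.1,0.27,-1.68,0,0,0,5.73]]]'| grep -E "posi|ft"
```

```text
position: [0.4801, 0.0605, 0.085]
ft_force: [1.6, 1.8, -0.3]
position: [0.4739, 0.0276, 0.0851]
ft_force: [3.5, 3.8, -0.7]
position: [0.4743, -0.0063, 0.0852]
ft_force: [2.2, 4.5, -0.4]
position: [0.477, -0.023, 0.0852]
ft_force: [2.0, 4.7, -0.3]
```

Turning the wheel takes about 4.5 N. I continue to the end of the stroke.

```bash
python3 -m crank '[[[3.1,0.44,-1.64,0,0,0,5.73]]]'| grep -E "posi|ft"; python3 -m crank '[[[3.1,0.60,-1.59,0,0,0,5.73]]]'| grep -E "posi|ft";python3 look.py pics/l2.png
```

```text
position: [0.4814, -0.0394, 0.0852]
ft_force: [1.6, 5.0, 0.7]
position: [0.4873, -0.0553, 0.0851]
ft_force: [1.2, 4.4, 0.2]
[ 0.4873 -0.0553  0.0851]
top [48, 2, 5, 4, 15] [264.8, 168.2] [ 0.6139 -0.0127  0.126 ]
top [39, 6, 3, 5, 10] [254.6, 173.4] [0.5972 0.018  0.126 ]
side [44, 0, 8, 8, 36] [287.5, 187.2] [ 0.4827 -0.0712  0.093 ]
```

View pics/l2.png

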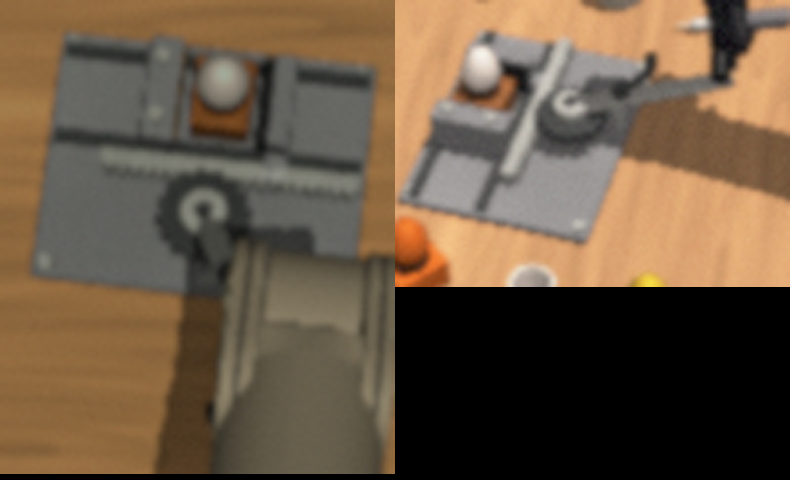

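The jaw has moved about 16 mm and roughly 16 mm of gaps remain. I click back and start a second stroke.

```bash
python3 -m crank '[[[3.1,-0.60,1.59,0,0,0,-5.73],[3.1,-0.44,1.64,0,0,0,-5.73],[3.1,-0.27,1.68,0,0,0,-5.73],[3.1,-0.1,1.7,0,0,0,-5.73],[3.1,0.07,1.7,0,0,0,-5.73],[3.1,0.24,1.68,0,0,0,-5.73],[3.1,0.40,1.65,0,0,0,-5.73],[3.1,0.57,1.60,0,0,0,-5.73],[3.1,0.72,1.54,0,0,0,-5.73],[3.1,0.87,1.46,0,0,0,-5.73],[3.1,0,0,0,0,0,0]]]'| grep -E "posi|ft"
python3 -m crank '[[[3.1,-0.87,-1.46,0,0,0,5.73],[3.1,-0.72,-1.54,0,0,0,5.73],[3.1,-0.57,-1.60,0,0,0,5.73]]]' | grep -E "posi|ft"; python3 -m crank '[[[3.1,-0.40,-1.65,0,0,0,5.73],[3.1,-0.24,-1.68,0,0,0,5.73]]]'| grep -E "posi|ft";python3 -m crank '[[[3.1,-0.07,-1.7,0,0,0,5.73]]]'| grep -E "posi|ft"; python3 -m crank '[[[3.1,0.1,-1.7,0,0,0,5.73]]]'| grep -E "posi|ft"
```

```text
position: [0.5013, 0.1079, 0.0844]
ft_force: [-0.3, 0.7, -0.6]
position: [0.4797, 0.0606, 0.0846]
ft_force: [2.8, 3.4, -0.8]
position: [0.4734, 0.0274, 0.0848]
ft_force: [3.0, 3.7, -0.8]
position: [0.4728, 0.0105, 0.0848]
ft_force: [2.9, 4.3, -0.5]
position: [0.4738, -0.0064, 0.0848]
ft_force: [2.7, 5.1, -0.4]
```

```bash
python3 -m crank '[[[3.1,0.06,-0.5,0,0,0,1.7]]]'| grep -E "posi|ft"; python3 -m crank '[[[3.1,0.08,-0.5,0,0,0,1.7]]]'| grep -E "posi|ft"; python3 -m crank '[[[3.1,0.1,-0.5,0,0,0,1.7]]]'| grep -E "posi|ft"
```

```text
position: [0.4744, -0.0121, 0.0848]
ft_force: [1.5, 5.5, 1.3]
position: [0.4752, -0.0162, 0.0849]
ft_force: [0.7, 4.6, 1.9]
position: [0.4761, -0.021, 0.0848]
ft_force: [1.2, 4.4, 1.5]
```

```bash
python3 look.py pics/l3.png
```

```text
[ 0.4761 -0.021   0.0848]
top [32, 3, 7, 8, 34] [250.1, 171.8] [0.6019 0.0317 0.126 ]
top [47, 5, 4, 4, 12] [263.5, 171.3] [ 0.6042 -0.0089  0.126 ]
side [46, 0, 5, 16, 39] [287.3, 192.7] [ 0.4793 -0.0408  0.093 ]
```

View pics/l3.png

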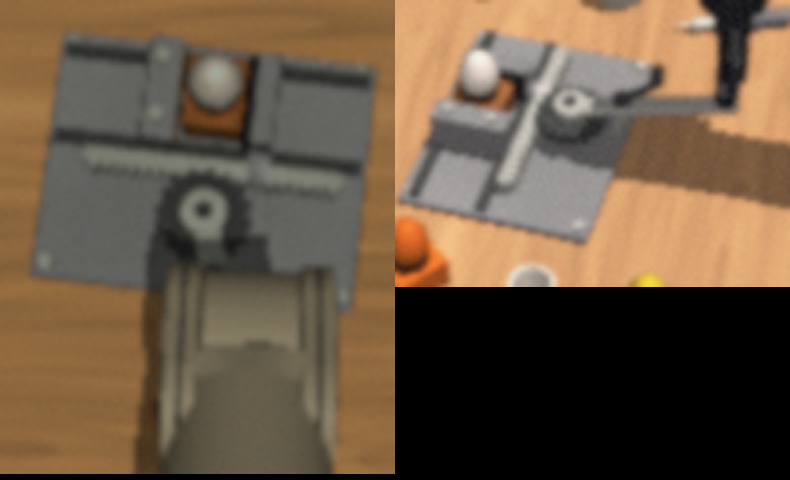

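The holder is being pushed and is close to the fence. I take 3 mm steps from here, watching the force.

```bash
for i in 1; do python3 -m crank '[[[3.1,0.07,-0.3,0,0,0,1]]]'| grep -E "posi|ft"; python3 -m crank '[[[3.1,0.07,-0.3,0,0,0,1]]]'| grep -E "posi|ft"; python3 -m crank '[[[3.1,0.07,-0.3,0,0,0,1]]]'| grep -E "posi|ft"; done
```

```text
position: [0.4766, -0.0239, 0.0846]
ft_force: [-2.1, 4.6, 2.4]
position: [0.4773, -0.0272, 0.0844]
ft_force: [-1.9, 3.9, 3.1]
position: [0.4781, -0.0304, 0.0843]
ft_force: [-0.6, 4.1, 2.1]
```

```bash
for i in 1; do python3 -m crank '[[[3.1,0.08,-0.3,0,0,0,1]]]'| grep -E "posi|ft"; python3 -m crank '[[[3.1,0.08,-0.3,0,0,0,1]]]'| grep -E "posi|ft"; python3 -m crank '[[[3.1,0.09,-0.3,0,0,0,1]]]'| grep -E "posi|ft"; done
```

```text
position: [0.479, -0.0335, 0.0843]
ft_force: [-2.3, 4.9, 3.7]
position: [0.4799, -0.0366, 0.0843]
ft_force: [-0.2, 4.3, 3.0]
position: [0.4808, -0.0396, 0.0843]
ft_force: [-0.7, 4.5, 3.5]
```

```bash
for i in 1; do python3 -m crank '[[[3.1,0.14,-0.3,0,0,0,1]]]'| grep -E "posi|ft"; python3 -m crank '[[[3.1,0.14,-0.3,0,0,0,1]]]'| grep -E "posi|ft"; python3 -m crank '[[[3.1,0.14,-0.3,0,0,0,1]]]'| grep -E "posi|ft"; done
python3 - <<'E'
from h import *
p,d=eyes.camera('top');q=p[110:200,205:305];cv2.imwrite('pics/l4.png',cv2.resize(q,None,fx=7,fy=6.5,interpolation=cv2.INTER_CUBIC)[:,:,::-1])
E
```

```text
position: [0.4819, -0.0427, 0.0842]
ft_force: [-3.0, 3.1, 3.1]
position: [0.4831, -0.0457, 0.0841]
ft_force: [-3.6, 2.9, 1.7]
position: [0.4844, -0.0487, 0.084]
ft_force: [-3.4, 2.7, 1.8]
```

View pics/l4.png

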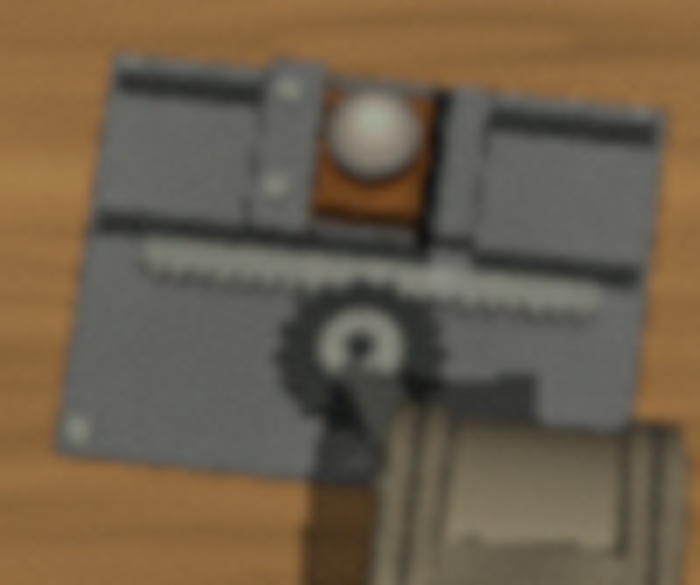

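The holder is nearly at the fence but not yet gripped: the tangential force is 3.8 N. I take two more steps before re-stroking.

```bash
python3 -m crank '[[[3.1,0.14,-0.3,0,0,0,1]]]'| grep -E "posi|ft"; python3 -m crank '[[[3.1,0.14,-0.3,0,0,0,1]]]'| grep -E "posi|ft"; python3 -m crank '[[[3.1,0.14,-0.2,0,0,0,1]]]'| grep -E "cl|posi|ft"
```

```text
position: [0.4857, -0.0516, 0.0839]
ft_force: [-4.4, 3.0, 1.2]
position: [0.487, -0.0547, 0.0839]
ft_force: [-5.0, 3.9, 3.3]
clock: 14.45
position: [0.4882, -0.0566, 0.0838]
ft_force: [-5.0, 3.4, 2.8]
```

```bash
python3 -m crank '[[[3.1,-0.60,1.69,0,0,0,-5.73],[3.1,-0.44,1.64,0,0,0,-5.73],[3.1,-0.27,1.68,0,0,0,-5.73],[3.1,-0.1,1.7,0,0,0,-5.73],[3.1,0.07,1.7,0,0,0,-5.73],[3.1,0.24,1.68,0,0,0,-5.73],[3.1,0.40,1.65,0,0,0,-5.73],[3.1,0.57,1.60,0,0,0,-5.73],[3.1,0.72,1.54,0,0,0,-5.73],[3.1,0.81,1.56,0,0,0,-5.73],[3.1,0,0,0,0,0,0]]]'| grep -E "posi|ft"
python3 -m crank '[[[3.1,-0.87,-1.46,0,0,0,5.73]]]' | grep -E "posi|ft"; python3 -m crank '[[[3.1,-0.36,-0.77,0,0,0,2.86]]]' | grep -E "posi|ft"; python3 -m crank '[[[3.1,-0.18,-0.385,0,0,0,1.43]]]' | grep -E "posi|ft";python3 -m crank '[[[3.1,-0.16,-0.39,0,0,0,1.43]]]' | grep -E "posi|ft"
```

```text
position: [0.5037, 0.1082, 0.0841]
ft_force: [-0.3, -0.5, 0.3]
position: [0.4949, 0.0934, 0.0843]
ft_force: [2.3, 1.0, 0.7]
position: [0.4906, 0.0843, 0.0843]
ft_force: [1.0, 0.9, -1.3]
position: [0.489, 0.0808, 0.0844]
ft_force: [1.4, 1.9, -1.8]
position: [0.4878, 0.0778, 0.0845]
ft_force: [3.5, 3.5, -3.0]
```

```bash
python3 -m crank '[[[3.1,-0.11,-0.28,0,0,0,1]]]' | grep -E "posi|ft"; python3 -m crank '[[[3.1,-0.1,-0.28,0,0,0,1]]]' | grep -E "posi|ft"
```

```text
position: [0.4868, 0.0753, 0.0845]
ft_force: [4.3, 3.9, -2.4]
position: [0.4859, 0.0728, 0.0845]
ft_force: [3.2, 4.4, -3.1]
```

```bash
python3 -m crank '[[[3.1,-0.1,-0.28,0,0,0,1]]]' | grep -E "posi|ft"; python3 -m crank '[[[3.1,-0.1,-0.28,0,0,0,1]]]' | grep -E "posi|ft"
```

```text
position: [0.4849, 0.0702, 0.0845]
ft_force: [3.8, 4.6, -4.5]
position: [0.484, 0.0675, 0.0845]
ft_force: [5.0, 5.5, -3.8]
```

```bash
python3 -m crank '[[[3.1,-0.06,-0.2,0,0,0,0.7]]]' | grep -E "posi|ft";python3 -m crank '[[[3.1,0,0,0,0,0,0]]]' | grep -E "posi|ft"
```

```text
position: [0.4834, 0.0656, 0.0845]
ft_force: [5.5, 5.4, -2.8]
position: [0.4833, 0.0654, 0.0845]
ft_force: [3.8, 4.1, -2.4]
```

```bash
python3 -m crank '[[[3.1,-0.06,-0.25,0,0,0,0.8]]]' | grep -E "posi|ft";python3 -m crank '[[[3.1,-0.06,-0.25,0,0,0,0.8]]]' | grep -E "posi|ft"
```

```text
position: [0.4828, 0.0634, 0.0845]
ft_force: [4.1, 6.9, -2.2]
position: [0.482, 0.061, 0.0845]
ft_force: [4.8, 7.7, -2.7]
```

The tangential force is about 8.7 N, up roughly 4 N from the base, and the distance since the rise also points to about 30–35 N. I stop, centre the fingers, open them and lift away.

```bash
python3 -m crank '[[[4.6,0.1,0.35,0,0,0,0],[4.8,0,0,0,0,0,0],[4.8,0,0,0,0,0,0],[4.8,0,0,3,0,0,0],[4.8,0,0,4,0,0,0],[4.8,-1,2,5,0,0,0],[4.8,-3,5,3,0,0,0],[4.8,-3,5,0,0,0,0],[4.8,-1,5,0,0,0,0],[4.8,0,0,0,0,0,0]]]'; python3 look.py pics/l5.png
```

```text
clock: 18.58
position: [0.4024, 0.2342, 0.2328]
ee_rot: [0.132, 0.991, 0.0, -0.0]
ft_force: [0.5, -0.3, 0.2]
grip_width: 0.561
grasp_force: 0.0
[0.4024 0.2342 0.2328]
top [18, 42, 6, 8, 37] [235.3, 210.6] [0.4827 0.0732 0.126 ]
side [53, 6, 17, 27, 254] [301.3, 203.1] [0.4184 0.0053 0.093 ]
side [40, 24, 4, 12, 38] [281.3, 214.4] [0.4856 0.0762 0.093 ]
side [53, 34, 7, 10, 38] [296.1, 222.6] [0.4255 0.107  0.093 ]
```

View pics/l5.png

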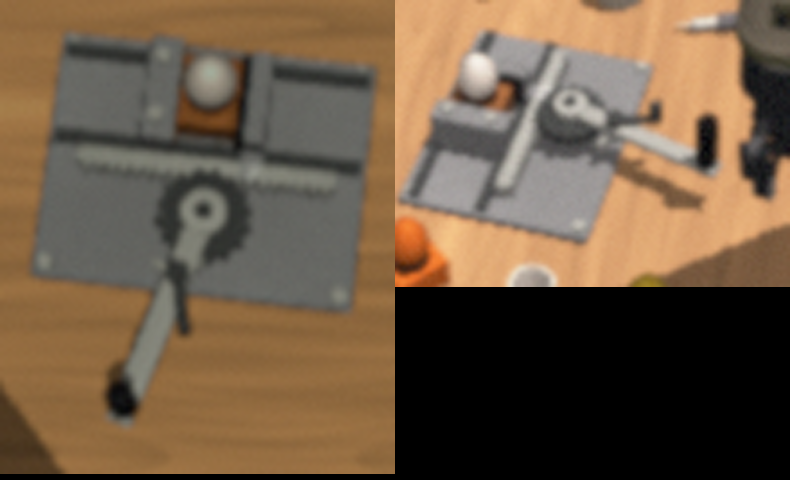

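The released clamp shows the holder between fence and jaw, the lever at tighten and the arm clear. I hand in.

```bash
python3 -c "
from workcell import job
print(job.hand_in())"
```

```text
the job is handed in; nothing more can be done
None
```

The job is handed in, with no verdict returned: the pawl lever is flipped to tighten, the holder is clamped against the fence at an estimated 30–35 N (judged from about 8.7 N felt at the grip), and the arm has let go and is clear.

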